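# Hook the swing track on its pin and swing it to the siding

## Robot

A 7-joint arm with a two-finger parallel gripper is mounted at the origin on the work surface; the furniture and walls round the work are solid. World frame = base frame: x ahead of the robot, y to its left, z up, the work surface at z = 0. Lengths are in m, angles in degrees, forces in N, time in s.
With the tool pointing down it reaches from about 0.4 to 0.85 m from the base axis. Payload 4.4 kg.
Tool frame: the origin (TCP) lies at the very end of the fingers, on their centre line; the grasp point (between the pads) lies 19 mm behind it (manip.grasp_offset is the distance from the TCP to the grasp point, in m); z points along the fingers, y is the line along which they close (so a half turn about z gives the same grasp; the last joint's range is limited). The gripper opens to 94 mm and grips with 3 to 60 N. Pads are 16 mm wide; open, the fingers measure 119 mm over their backs; the gripper's body (75 mm by 177 mm) begins 78 mm behind the grasp point.
Start: joints at [61.662, 36.005, 2.206, 86.941, -1.547, 57.084, -1.146], TCP at [0.27, -0.591, 0.205] pointing down, gripper open.
Joint ranges: [-175.42, 175.42], [-21.48, 121.26], [-71.46, 75.88], [10.55, 141.38], [-63.04, 243.04], [13.31, 113.54], [-168.57, 168.57]. Speed limits (degrees/s): [147.25, 147.25, 180, 180, 180, 180, 180].

## Interface

Orientations are given as [roll, pitch, yaw] about the fixed x, y, z axes, in that order (R = Rz(yaw) Ry(pitch) Rx(roll)).
In Python, from cell import manip gives the robot as it stands.
- The arm moves only by the shell command python3 -m jog 'ROWS' [FORCE]. ROWS is JSON, a list of rows, each a list of 7 numbers: the shift along the tool's x, y, z in cm, then the turn, a rotation vector about the tool's x, y, z in degrees, then the closure, from 0 (fully open) to 1 (shut). In form: [[x, y, z, rx, ry, rz, gripper], ...]. A call has 1 to 20 rows; each row shifts and turns the commanded pose from where the row before left it, along the tool's axes as they then stand; what a row does not reach is not made up. A row lasts 1/8 s, in which the tool goes at most 62.5 mm and 10.7 degrees, less where a joint would pass 70% of its speed; a pose out of reach is approached as far as the arm can. A call is refused whole if a number of a shift passes 6.25 or a number of a turn 10.7, either way. A call with a gripper value outside its range is refused whole. The fingers move at their own pace and stop on an object; FORCE is the grip in N (left out, the last holds). Time passes only in rows, so rows that do not move let the fingers close. It gives the time, the measured TCP pose, the force, the opening and the grip force at its end, in the units of the state.
- manip.read_state(): the state, without advancing time (a new reading comes with each control period).
- manip.get_image(name): name is "scene" or "top"; returns a dict with "pixels" (384x512x3 uint8, red, green, blue), "depth" (384x512 float32, m along the optical axis (not along the pixel's ray), 0 where there is no reading), "fx", "fy", "cx", "cy" (pixels), "cam_to_world" (4x4, takes a point from camera to world coordinates). Camera axes: x right, y down, z forward; pixel columns grow to the right and rows downward; lengths in m; the calibration is good to about 2 mm. A picture is of the moment at which its call begins.
- manip.close_job(): hands the job in; it is judged then, once.
The state is a dict: "clock": time; "joints": joint angles; "joint_velocities": joint speeds; "joint_efforts": joint torques, N m; "ee_pos": TCP position; "orientation": TCP orientation; "ft_force": force on the tool from outside, world axes, zero at the start; "wrist_torque": the same for the moment, N m; "opening": finger opening in m; "gripper_force": force on a finger pad.
Only numpy, scipy, OpenCV 4.12 (cv2) and the standard library are available. Lean on these libraries where they do the work, as an engineer would, in place of code of your own. Each camera call takes 0.05 s, during which the arm holds its last target. There are 200 camera calls.

## Task

Take the loose forked swing track out of the plywood storage slot and hook its fork fully onto the steel pivot pin between the two houses, lying flat on the board, with its tail still well to the left of the stop block. Then push the tail round the pin until its side lies flush against the stop block and the track is in line with the siding's buffer stop. Do not press on the houses, and leave the tree, the green van, the coal wagon and the sanding block where they stand.

Things in the scene. Friction and masses are not known exactly. Their poses are not given: they have to be found in the camera images.
- swing_track: The loose part: a flat plywood strip with two rails and dark sleepers on top, 220 long, 40 wide, 10 thick (rails to 14), about 120 g. Origin: centre of its underside; x runs along it to the forked end (x = +110), z up; the tail is the square end at x = -110. It starts flat on the board, its tail in the storage slot, about 115 of the forked end sticking out.
- fork_seat (a point): Point on the swing track's underside, centre line, x = +80: the pin's axis lies here when the fork is fully home. The fork is an open slot on the centre line: 12 wide from its bottom at x = +76 to x = +94, then flaring to 28 wide at the tips (x = +110).
- tail_end (a point): Point on the swing track's underside at the middle of its square tail end (x = -110).
- pivot: Fixed upright steel pin, 8 diameter, 24 high, standing on the board. Origin: centre of its foot; x points down the open street between the houses, towards the robot; y to the robot's right. The street is free for about 55 each side of the pin.
- house_left: Fixed model house left of the pin, 193 high; 89 wide (its x, across the street) and 110 along the street (its y). Origin: centre of its underside, 101 left of the pin and 12 nearer the robot along the street.
- house_right: Fixed model house right of the pin, 141 high; 83 wide (its x, across the street) and 134 along the street (its y). Origin: centre of its underside, 98 right of the pin and 12 nearer the robot along the street.
- siding: Fixed siding. Origin at the pin's foot; x points from the pin along its centre line to the robot, y to the robot's right. A wooden stop block 45 x 18 x 22 high spans x = 140 to 185, its face to the track at y = +20.5; a buffer stop on dark roadbed (40 wide, 28 high) spans x = 202 to 284. Flush with the block, the track's centre line lies on this x axis, its tail 190 from the pin.
- slot: Fixed plywood storage slot: a low sleeve 115 x 76 x 40 high, closed at the back and on top, open at the mouth on its -x side. Origin: centre of its underside; inside 64 wide and 34 high.
- tree: Loose bystander: small model tree, 46 across, 63 high. Origin: centre of its underside.
- green_van: Loose bystander: green model box van, 30 x 116 x 44 high, long along its y. Origin: centre of its underside.
- coal_wagon: Loose bystander: dark open model wagon, 29 x 108 x 27 high, long along its y. Origin: centre of its underside.
- sanding_block: Loose bystander: brown cork sanding block, 41 x 69 x 26 high, long along its y. Origin: centre of its underside.

How it is judged:
By the outcome, as a careful person would: the job done as asked, in the order asked, and still so for the second after the job is handed in, with the robot touching nothing.
It also fails if it takes over 72 s, if anything falls off the work surface, if the arm or the gripper's body presses on something with over 40 N, if the wrist force passes 120 N, or if a joint passes its speed limit or range.

## Working session

There is one attempt and no reset: what is moved stays moved. The work goes in short steps, Python scripts to look and compute and a shell command to move; the robot and the scene stay as the last step left them, time stands still between calls to the robot, and variables do not carry over. Pictures are saved under pics/ and viewed, at most 10 in all, crops included, and the job is handed in when it is done.

```bash
mkdir -p pics; ls; python3 - <<'E'
from cell import manip
import cv2,numpy as np
for n in("scene","top"):
    d=manip.get_image(n); cv2.imwrite(f"pics/{n}0.png",d["pixels"][:,:,::-1]); np.savez(f"{n}0.npz",**d)
    print(n,d["fx"],d["cx"],d["cy"],np.round(d["cam_to_world"],3).tolist())
print(manip.read_state())
E
```

```text
pics
scene 369.9233952282845 259.12857375822773 197.0604326077708 [[-0.156, -0.683, 0.714, -0.131], [-0.988, 0.113, -0.107, 0.308], [-0.008, -0.722, -0.692, 0.622], [0.0, 0.0, 0.0, 1.0]]
top 379.5747952562039 260.87250746278613 196.99019259629765 [[-0.009, -0.983, 0.184, 0.312], [-1.0, 0.013, 0.02, 0.213], [-0.022, -0.184, -0.983, 0.913], [0.0, 0.0, 0.0, 1.0]]
{'clock': 0.1, 'joints': array([61.6612408 , 36.05177284,  2.20161399, 86.98802121, -1.54420248,
       57.08372534, -1.14692957]), 'joint_velocities': array([-0.05785385, -0.20010085, -0.05376066, -0.1101436 ,  0.01382765,
       -0.03301094,  0.08070524]), 'joint_efforts': array([ 2.00943337e-03, -5.50789547e+01,  1.14696879e+00, -1.87116641e+01,
       -5.22134139e-02,  1.91698666e-02,  4.97835390e-05]), 'ee_pos': array([ 0.27004526, -0.59061547,  0.20467914]), 'orientation': array([-1.79906157e+02,  2.47400608e-03,  2.45701489e+01]), 'ft_force': array([-0.01200799, -0.33821312, -0.39186346]), 'wrist_torque': array([ 0.05413891, -0.02975555,  0.04301874]), 'gripper_force': 0.0, 'opening': 0.09369176046749879}
```

View pics/top0.png

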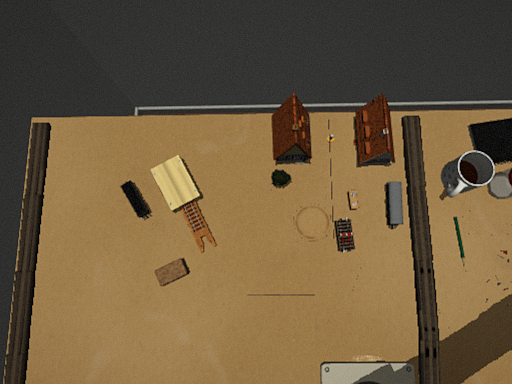

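View pics/scene0.png

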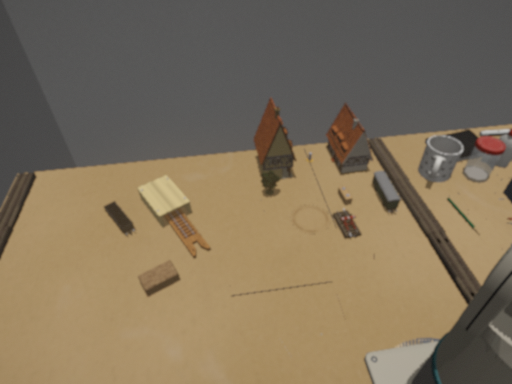

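The top view shows the slot at about (177,183), with the track's fork out towards (203,245). The pin is at (331,138), the stop block at (353,200), the buffer at (345,235), the tree at (281,178) and the van at (395,203). Next I'll enlarge the two work areas.

```bash
cat > h.py <<'E'
import numpy as np,cv2
def ray(d,u,v,z):
    T=d["cam_to_world"]; r=T[:3,:3]@np.array([(u-d["cx"])/d["fx"],(v-d["cy"])/d["fy"],1.]); o=T[:3,3]
    return o+r*(z-o[2])/r[2]
E
python3 - <<'E'
import numpy as np,cv2
from h import ray
d=np.load("top0.npz"); p=d["pixels"][:,:,::-1]
a=cv2.resize(p[145:265,145:225],None,fx=5,fy=5,interpolation=cv2.INTER_CUBIC)
b=cv2.resize(p[125:255,318:398][:120],None,fx=5,fy=5,interpolation=cv2.INTER_CUBIC)
cv2.imwrite("pics/crop.png",np.hstack([a,b]))
for n,u,v,z in[("pin",331,138,.024),("pinfoot",331,138,0),("block",353,193,.022),("buf",345,235,.0),("fork",206,247,.01),("slot",177,183,.04)]:
    print(n,ray(d,u,v,z).round(4))
T=d["cam_to_world"]
# depth to height check
dd=d["depth"]; v,u=np.mgrid[:384,:512]
X=np.stack([(u-d["cx"])/d["fx"]*dd,(v-d["cy"])/d["fy"]*dd,dd],-1)@T[:3,:3].T+T[:3,3]
for u,v in[(331,138),(353,200),(190,215),(177,183),(230,230),(345,225)]: print(u,v,X[v,u].round(4))
E
```

```text
pin [0.6227 0.0589 0.024 ]
pinfoot [0.6311 0.0547 0.    ]
block [0.4855 0.0123 0.022 ]
buf [0.3878 0.0319 0.    ]
fork [0.3623 0.3631 0.01  ]
slot [0.5118 0.4296 0.04  ]
331 138 [0.6276 0.0565 0.0101]
353 200 [0.4683 0.0137 0.0239]
190 215 [0.4388 0.4024 0.0131]
177 183 [0.5115 0.4293 0.0413]
230 230 [0.4029 0.3073 0.0006]
345 225 [0.4107 0.0326 0.0094]
```

View pics/crop.png

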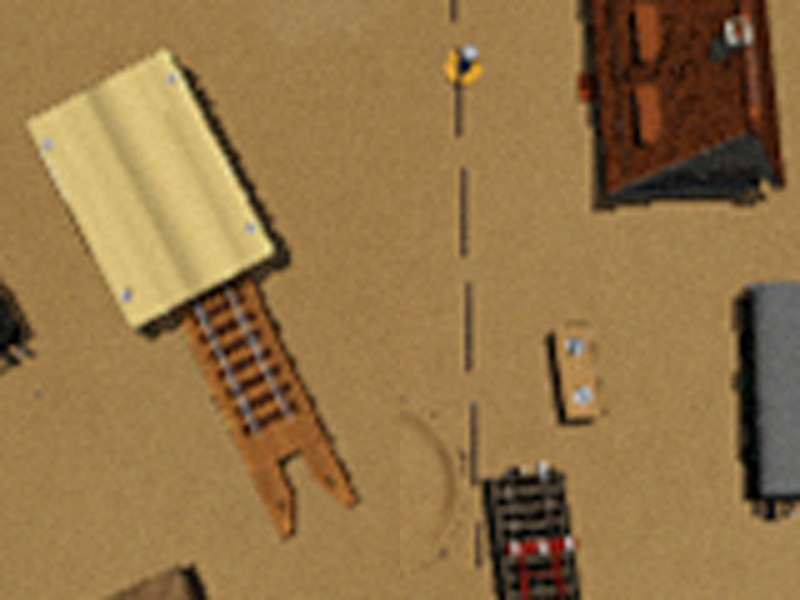

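The left crop shows the track, about 18 mm of clearance inside the slot mouth, with fork tips at crop (287,535) and (352,500) and the slot bottom near (285,462). The right crop shows the pin's foot on its yellow disc at (463,68), the block's top with its left edge from (556,335) to (563,420), and the roadbed's end from (488,480) to (565,470).

```bash
python3 - <<'E'
import numpy as np,cv2
from h import ray
d=np.load("top0.npz"); p=d["pixels"][:,:,::-1]
hsv=cv2.cvtColor(p,cv2.COLOR_BGR2HSV)
f=lambda U,V,ox,oy:(ox+(U+.5)/5-.5,oy+(V+.5)/5-.5)
A=lambda U,V,z:ray(d,*f(U,V,145,145),z)
B=lambda U,V,z:ray(d,*f(U-400,V,318,125),z)
pin=B(463,68,0);print("pin",pin.round(4),"top",B(470,50,.024).round(4))
for n,q in dict(blkNL=B(563,420,.022),blkNR=B(598,415,.022),blkFL=B(556,335,.022),blkFR=B(588,325,.022),rbL=B(488,480,.004),rbR=B(565,470,.004),rbL2=B(497,590,.004),rbR2=B(578,590,.004),hR=B(598,205,.0),vanL=B(745,290,.04)).items():
    w=q-pin;print(n,q.round(4),"rel",w.round(4))
tipL=A(287,535,.01);tipR=A(352,500,.01);sb=A(285,462,.01);
print("tips",tipL.round(4),tipR.round(4),np.linalg.norm(tipL-tipR),"sb",A(293,458,.01).round(4))
for s in[(A(190,325,.01),A(275,530,.01)),(A(258,285,.01),A(357,493,.01))]:
    w=s[1]-s[0];print("edge",s[0].round(4),s[1].round(4),np.degrees(np.arctan2(w[1],w[0])))
for n,U,V in[("mouthL",137,328),("mouthR",273,245),("backR",165,52),("backL",27,122)]:print(n,A(U,V,.04).round(4))
m=((hsv[...,0]<13)&(hsv[...,1]>140)&(hsv[...,2]>100)).astype(np.uint8); m[:200]=0;m[:,:180]=0;m[260:]=0;m[:,225:]=0
c=max(cv2.findContours(m,0,2)[0],key=cv2.contourArea)
q=np.array([ray(d,*x[0],.01)[:2] for x in c]);r=cv2.minAreaRect((q*1000).astype(np.float32));print(r,(cv2.boxPoints(r)).round(1).tolist())
s=np.load("scene0.npz")
for n,u,v,z in[("pin",311,157,0),("tipL",193,254,.01),("tipR",208,246,.01)]:print("scene",n,ray(s,u,v,z).round(4))
E
```

```text
pin [0.6307 0.0567 0.    ] top [0.6314 0.057  0.024 ]
blkNL [0.4481 0.0209 0.022 ] rel [-0.1826 -0.0358  0.022 ]
blkNR [0.4502 0.0044 0.022 ] rel [-0.1804 -0.0524  0.022 ]
blkFL [0.489  0.0221 0.022 ] rel [-0.1416 -0.0346  0.022 ]
blkFR [0.4937 0.0067 0.022 ] rel [-0.137  -0.0501  0.022 ]
rbL [0.4222 0.0544 0.004 ] rel [-0.2085 -0.0024  0.004 ]
rbR [0.4266 0.0174 0.004 ] rel [-0.2041 -0.0394  0.004 ]
rbL2 [0.3697 0.0525 0.004 ] rel [-0.261  -0.0043  0.004 ]
rbR2 [0.3693 0.0142 0.004 ] rel [-0.2614 -0.0425  0.004 ]
hR [ 0.5586 -0.0067  0.    ] rel [-0.072  -0.0634  0.    ]
vanL [ 0.5057 -0.0631  0.04  ] rel [-0.125  -0.1198  0.04  ]
tips [0.3516 0.3724 0.01  ] [0.3677 0.3418 0.01  ] 0.03460334304656226 sb [0.3879 0.3702 0.01  ]
edge [0.4526 0.4214 0.01  ] [0.354  0.3781 0.01  ] -156.33210218786851
edge [0.4718 0.3888 0.01  ] [0.371  0.3394 0.01  ] -153.91208627123822
mouthL [0.4469 0.4393 0.04  ]
mouthR [0.4855 0.3763 0.04  ]
backR [0.5807 0.4303 0.04  ]
backL [0.547  0.4955 0.04  ]
((369.42724609375, 370.3565979003906), (0.0, 0.0), 0.0) [[369.3999938964844, 370.3999938964844], [369.3999938964844, 370.3999938964844], [369.3999938964844, 370.3999938964844], [369.3999938964844, 370.3999938964844]]
scene pin [0.645  0.0475 0.    ]
scene tipL [0.3558 0.3749 0.01  ]
scene tipR [0.3719 0.3431 0.01  ]
```

```bash
cat >> h.py <<'E'
from scipy.spatial.transform import Rotation as R
def plan(*targets,s=None):
    """print tool-frame shifts (cm) and yaw turn for legs to (x,y,z,yaw), tool pointing down"""
    if s is None:
        from cell import manip
        st=manip.read_state(); s=[*st["ee_pos"],st["orientation"][2]]
    for t in targets:
        d=np.array(t[:3])-s[:3]; a=R.from_euler("xyz",[180,0,s[3]],degrees=True)
        v=a.inv().apply(d)*100; y=(t[3]-s[3]+180)%360-180
        print("shift",v.round(2),"rz",round(-y,2),"len",round(np.linalg.norm(v),1)); s=list(t)
E
python3 -c "
from h import plan
plan((.45,-.2,.22,24.9),(.436,.3925,.12,24.9),(.436,.3925,.003,24.9))"
```

```text
shift [ 32.61 -28.04  -1.53] rz -0.33 len 43.0
shift [ 23.68 -54.33  10.  ] rz -0.0 len 60.1
shift [ 0.  -0.  11.7] rz -0.0 len 11.7
```

```bash
python3 -m jog '[[4.08,-3.5,-0.19,0,0,0,0],[4.08,-3.5,-0.19,0,0,0,0],[4.08,-3.5,-0.19,0,0,0,0],[4.08,-3.5,-0.19,0,0,0,0],[4.08,-3.5,-0.19,0,0,0,0],[4.08,-3.5,-0.19,0,0,0,0],[4.08,-3.5,-0.19,0,0,0,0],[4.08,-3.5,-0.19,0,0,0,0]]' && python3 -m jog '[[2.15,-4.94,0.5,0,0,0,0],[2.15,-4.94,0.5,0,0,0,0],[2.15,-4.94,0.5,0,0,0,0],[2.15,-4.94,0.5,0,0,0,0],[2.15,-4.94,1,0,0,0,0],[2.15,-4.94,1,0,0,0,0],[2.15,-4.94,1,0,0,0,0],[2.15,-4.94,1,0,0,0,0],[2.15,-4.94,1,0,0,0,0],[2.15,-4.94,1,0,0,0,0],[2.15,-4.94,1,0,0,0,0],[0,0,0,0,0,0,0],[0,0,0,0,0,0,0]]'; python3 - <<'E'
from h import *
from cell import manip
plan((.436,.3925,.003,24.9))
for n in("scene","top"):
    d=manip.get_image(n);p=d["pixels"][:,:,::-1]; np.savez(n+"1.npz",**d)
    c=p[140:280,120:240] if n=="top" else p[160:300,130:250]
    cv2.imwrite(f"pics/{n}1.png",c)
cv2.imwrite("pics/c1.png",cv2.resize(np.hstack([cv2.imread("pics/top1.png"),cv2.imread("pics/scene1.png")]),None,fx=3.3,fy=3.3,interpolation=2))
E
```

```text
clock: 1.1
ee_pos: [0.4511, -0.1991, 0.2206]
orientation: [-180.0, 0.0, 24.6]
ft_force: [0.4, -0.5, 0.2]
opening: 0.0942
gripper_force: 0.0
clock: 2.72
ee_pos: [0.4397, 0.3906, 0.1302]
orientation: [179.9, 0.1, 24.6]
ft_force: [-0.4, -1.0, -0.5]
opening: 0.094
gripper_force: 0.0
shift [-0.26 -0.32 12.72] rz -0.34 len 12.7
```

View pics/c1.png

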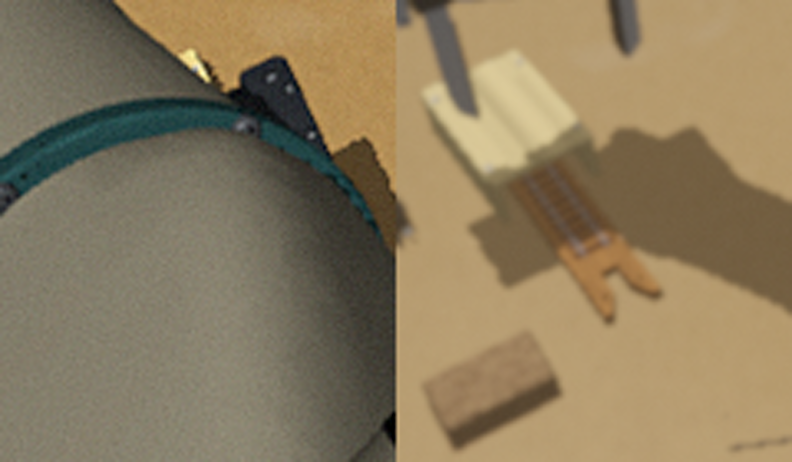

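The top view is blocked by the arm. In the scene view the fingers straddle the track, with fork tips at crop (610,318) and (660,293), unmoved. I'll go down and grip.

```bash
python3 -m jog '[[-0.13,-0.16,4,0,0,0,0],[-0.13,-0.16,4,0,0,0,0],[0,0,3,0,0,0,0],[0,0,1.6,0,0,0,0],[0,0,0,0,0,0,0],[0,0,0,0,0,0,0]]' 30 && python3 -m jog '[[0,0,0,0,0,0,0.3],[0,0,0,0,0,0,0.6],[0,0,0,0,0,0,0.7],[0,0,0,0,0,0,0.7],[0,0,0,0,0,0,0.7],[0,0,0,0,0,0,0.7]]' 30
```

```text
clock: 3.58
ee_pos: [0.4372, 0.3939, 0.0059]
orientation: [-180.0, -0.1, 24.5]
ft_force: [-0.1, 0.6, -0.4]
opening: 0.0938
gripper_force: 0.0
clock: 4.32
ee_pos: [0.4361, 0.3938, 0.0047]
orientation: [-180.0, -0.0, 24.6]
ft_force: [-0.7, -0.3, -0.0]
opening: 0.0392
gripper_force: 29.8
```

```bash
python3 -m jog '[[0,0,-0.4,0,0,0,0.7],[-2,0,0,0,0,0,0.7],[-3,0,0,0,0,0,0.7],[-3,0,0,0,0,0,0.7],[-3,0,0,0,0,0,0.7],[-3,0,0,0,0,0,0.7],[0,0,-4,0,0,0,0.7],[0,0,-4,0,0,0,0.7],[0,0,0,0,0,0,0.7]]'; python3 -c "
from h import plan
plan((.38,.27,.09,24.6),(.4276,.285,.09,170.2),(.4276,.285,.006,170.2))"
```

```text
clock: 5.45
ee_pos: [0.3106, 0.3372, 0.0915]
orientation: [-179.9, -0.3, 24.6]
ft_force: [-0.1, -0.3, -0.8]
opening: 0.0393
gripper_force: 29.8
shift [3.52 9.   0.15] rz -0.04 len 9.7
shift [4.95 0.62 0.  ] rz -145.6 len 5.0
shift [-0.  -0.   8.4] rz -0.0 len 8.4
```

```bash
python3 -m jog '[[2.82,3.2,0,0,0,0,0.7],[2.82,3.2,0,0,0,0,0.7],[2.82,3.2,0,0,0,0,0.7],[0,0,0,0,0,-10.4,0.7],[0,0,0,0,0,-10.4,0.7],[0,0,0,0,0,-10.4,0.7],[0,0,0,0,0,-10.4,0.7],[0,0,0,0,0,-10.4,0.7],[0,0,0,0,0,-10.4,0.7],[0,0,0,0,0,-10.4,0.7],[0,0,0,0,0,-10.4,0.7],[0,0,0,0,0,-10.4,0.7],[0,0,0,0,0,-10.4,0.7],[0,0,0,0,0,-10.4,0.7],[0,0,0,0,0,-10.4,0.7],[0,0,0,0,0,-10.4,0.7],[0,0,0,0,0,-10.4,0.7],[0,0,0,0,0,0,0.7],[0,0,0,0,0,0,0.7]]'; python3 -c "
from h import plan
plan((.4276,.285,.005,170.2))
from cell import manip
print(manip.read_state()['joints'])"
```

```text
clock: 7.82
ee_pos: [0.4257, 0.2832, 0.0884]
orientation: [-179.9, -0.1, 170.0]
ft_force: [-0.1, -0.0, -1.6]
opening: 0.0395
gripper_force: 29.8
shift [-0.16  0.21  8.34] rz -0.21 len 8.3
[ -7.38122887  42.05012049 -45.68481142 114.2226443   44.51699255
  43.06079249  -0.39794312]
```

```bash
python3 -m jog '[[0,0,4,0,0,0,0.7],[0,0,3,0,0,0,0.7],[0,0,1.2,0,0,0,0.7],[0,0,0.1,0,0,0,0.7],[0,0,0,0,0,0,0.7],[0,0,0,0,0,0,0.3],[0,0,0,0,0,0,0],[0,0,0,0,0,0,0],[0,0,0,0,0,0,0],[0,0,-4,0,0,0,0],[3.8,0,-1,0,0,0,0],[3.8,0,0,0,0,0,0],[3.7,0,0,0,0,0,0],[0,0,0,0,0,0,0],[0,0,0,0,0,0,0]]'; python3 - <<'E'
from h import *
from cell import manip
L=[]
for n in("scene","top"):
    d=manip.get_image(n);p=d["pixels"][:,:,::-1]; np.savez(n+"2.npz",**d)
    L.append(p[140:260,190:320] if n=="top" else p[160:280,190:320])
cv2.imwrite("pics/c2.png",cv2.resize(np.hstack(L[::-1]),None,fx=3,fy=3,interpolation=2))
E
```

```text
clock: 9.7
ee_pos: [0.3153, 0.3029, 0.0561]
orientation: [-180.0, 0.0, 170.2]
ft_force: [-0.2, -0.1, -0.8]
opening: 0.0943
gripper_force: 0.0
```

View pics/c2.png

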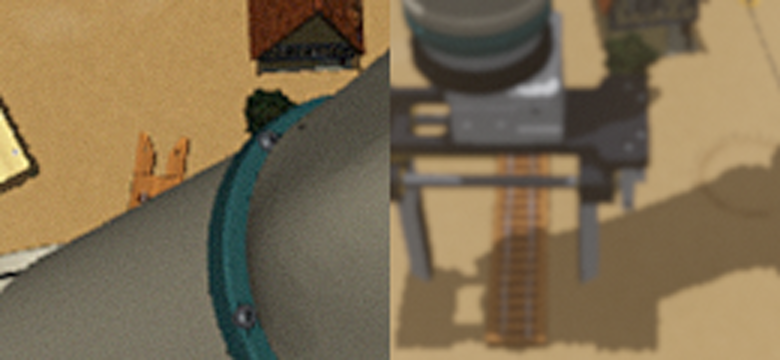

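The track lies flat. In the top crop the fork tips are at about (146,133) and (185,138). In the scene crop the tail is at (490–547,343), centred between the fingers. I'll regrip here and work out where the fork sits relative to the TCP.

```bash
python3 -m jog '[[0,0,3,0,0,0,0],[0,0,2,0,0,0,0],[0,0,0.1,0,0,0,0],[0,0,0,0,0,0,0.4],[0,0,0,0,0,0,0.7],[0,0,0,0,0,0,0.7],[0,0,0,0,0,0,0.7],[0,0,0,0,0,0,0.7],[0,0,0,0,0,0,0.7]]' 40; python3 - <<'E'
from h import *
from cell import manip
s=manip.read_state();P=s["ee_pos"];y=np.radians(s["orientation"][2])
d=np.load("top2.npz");e=np.load("scene2.npz")
f=lambda U,V,ox,oy:(ox+(U+.5)/3-.5,oy+(V+.5)/3-.5)
ax=np.array([-np.cos(y),-np.sin(y)]);lf=np.array([-ax[1],ax[0]])
for n,q in dict(tipL=ray(d,*f(146,132,190,140),.01),tipR=ray(d,*f(185,137,190,140),.01),cornL=ray(d,*f(131,207,190,140),.01),sbL=ray(d,*f(152,178,190,140),.01),sbR=ray(d,*f(166,178,190,140),.01),tailL=ray(e,*f(488-390,343,190,160),.0),tailR=ray(e,*f(547-390,345,190,160),.0)).items():
    w=q[:2]-P[:2];print(n,q.round(4),"fwd",(w@ax).round(4),"left",(w@lf).round(4))
E
```

```text
clock: 10.92
ee_pos: [0.3146, 0.3025, 0.0051]
orientation: [-179.9, -0.0, 170.2]
ft_force: [0.4, -0.4, 2.2]
opening: 0.0392
gripper_force: 40.0
tipL [0.5149 0.2866 0.01  ] fwd 0.2001 left 0.0185
tipR [0.5103 0.2549 0.01  ] fwd 0.201 left -0.0135
cornL [0.4533 0.2986 0.01  ] fwd 0.1374 left 0.0198
sbL [0.4768 0.2817 0.01  ] fwd 0.1634 left 0.0072
sbR [0.4766 0.2704 0.01  ] fwd 0.1652 left -0.004
tailL [0.3041 0.3194 0.    ] fwd -0.0132 left 0.0148
tailR [0.2962 0.2807 0.    ] fwd -0.0144 left -0.0246
```

```bash
python3 -m jog '[[0,0,-3,0,0,0,0.7],[0,0,-6,0,0,0,0.7],[0,0,-6,0,0,0,0.7],[0,0,-6,0,0,0,0.7],[0,0,-1,0,0,0,0.7],[0,0,0,0,0,0,0.7]]'; python3 -c "
from h import plan
plan((.409,.0931,.225,170.2),(.409,.0931,.06,170.2))"
```

```text
clock: 11.68
ee_pos: [0.3149, 0.3022, 0.2248]
orientation: [-179.9, 0.0, 170.1]
ft_force: [-0.0, 0.1, -1.0]
opening: 0.0391
gripper_force: 40.0
shift [-12.86 -18.99  -0.02] rz -0.08 len 22.9
shift [-0.  -0.  16.5] rz -0.0 len 16.5
```

```bash
python3 -m jog '[[-2.57,-3.8,0,0,0,0,0.7],[-2.57,-3.8,0,0,0,0,0.7],[-2.57,-3.8,0,0,0,0,0.7],[-2.57,-3.8,0,0,0,0,0.7],[-2.57,-3.8,0,0,0,0,0.7],[0,0,0,0,0,0,0.7],[0,0,4,0,0,0,0.7],[0,0,4,0,0,0,0.7],[0,0,4,0,0,0,0.7],[0,0,3,0,0,0,0.7],[0,0,0,0,0,0,0.7],[0,0,0,0,0,0,0.7]]'; python3 - <<'E'
from h import *
from cell import manip
L=[]
plan((.409,.0931,.01,170.2))
for n in("scene","top"):
    d=manip.get_image(n);p=d["pixels"][:,:,::-1]; np.savez(n+"3.npz",**d)
    L.append(p[115:235,280:410] if n=="top" else p[140:260,260:390])
cv2.imwrite("pics/c3.png",cv2.resize(np.hstack(L[::-1]),None,fx=3,fy=3,interpolation=2))
E
```

```text
clock: 13.18
ee_pos: [0.4084, 0.0946, 0.0754]
orientation: [-180.0, -0.1, 170.3]
ft_force: [-0.6, 0.8, -0.4]
opening: 0.0391
gripper_force: 40.0
shift [-0.08 -0.14  6.54] rz 0.07 len 6.5
```

View pics/c3.png

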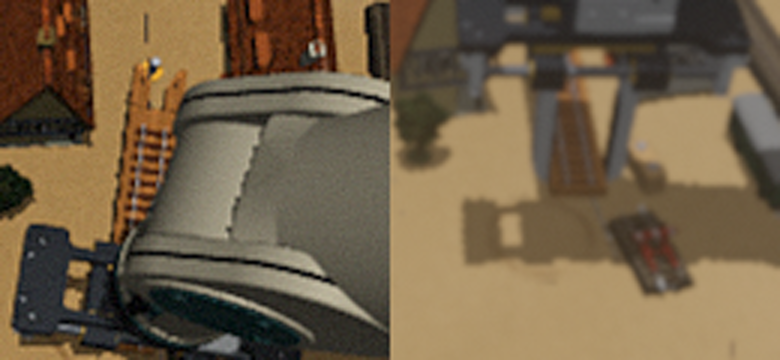

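The top crop shows the fork tips at (142,62) and (183,70) at height 0.08, with the pin at (153,68) between them. In the scene crop the tail is clear, left of the block. I'll lower the track and measure again.

```bash
python3 -m jog '[[0,-0.1,3,0,0,0,0.7],[0,0,2.5,0,0,0,0.7],[0,0,1,0,0,0,0.7],[0,0,0,0,0,0,0.7],[0,0,0,0,0,0,0.7]]'; python3 - <<'E'
from h import *
from cell import manip
d=manip.get_image("top");p=d["pixels"][:,:,::-1]; np.savez("top4.npz",**d)
cv2.imwrite("pics/c4.png",cv2.resize(p[120:220,300:370],None,fx=6,fy=6,interpolation=2))
E
```

```text
clock: 13.9
ee_pos: [0.4093, 0.0928, 0.011]
orientation: [180.0, 0.1, 170.1]
ft_force: [0.6, -1.6, -1.1]
opening: 0.0393
gripper_force: 40.0
```

View pics/c4.png

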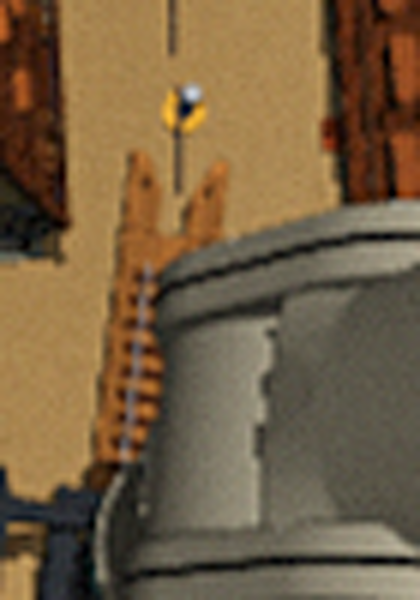

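The fork is low and short of the pin. The tips are at (138,150) and (222,161), the slot bottom is centred at about (173,237), and the pin's foot is at (184,111) with its head at (191,94).

```bash
python3 - <<'E'
from h import *
from cell import manip
d=np.load("top4.npz");s=manip.read_state();P=s["ee_pos"];y=np.radians(s["orientation"][2])
f=lambda U,V:(300+(U+.5)/6-.5,120+(V+.5)/6-.5)
ax=np.array([-np.cos(y),-np.sin(y)]);lf=np.array([-ax[1],ax[0]])
for n,U,V,z in[("pinfoot",184,111,0),("pinhead",191,94,.024),("tipL",138,150,.016),("tipR",222,161,.016),("outL",128,157,.016),("outR",229,166,.016),("sb",173,237,.016),("sbL",160,235,.016),("sbR",187,238,.016),("edgeL",120,240,.016),("edgeL2",97,440,.016)]:
    q=ray(d,*f(U,V),z);w=q[:2]-P[:2];print(n,q.round(4),"fwd",(w@ax).round(4),"left",(w@lf).round(4))
E
```

```text
pinfoot [0.631  0.0566 0.    ] fwd 0.2245 left 0.0023
pinhead [0.6298 0.0576 0.024 ] fwd 0.2232 left 0.0031
tipL [0.609  0.0788 0.016 ] fwd 0.199 left 0.0204
tipR [0.6037 0.0448 0.016 ] fwd 0.1997 left -0.014
outL [0.606 0.083 0.016] fwd 0.1954 left 0.0241
outR [0.6015 0.042  0.016 ] fwd 0.198 left -0.0171
sb [0.5718 0.0661 0.016 ] fwd 0.1646 left 0.0015
sbL [0.5727 0.0713 0.016 ] fwd 0.1646 left 0.0068
sbR [0.5713 0.0605 0.016 ] fwd 0.1651 left -0.0041
edgeL [0.5709 0.0876 0.016 ] fwd 0.16 left 0.0226
edgeL2 [0.4881 0.0999 0.016 ] fwd 0.0763 left 0.0205
```

```bash
python3 -m jog '[[0,0,0.4,0,0,0,0.7],[-1,0,0,0,0,0,0.7],[-1.5,0,0,0,0,0,0.7],[-1,0,0,0,0,0,0.7],[-0.5,0,0,0,0,0,0.7],[0,0,0,0,0,0,0.7],[0,0,0,0,0,0,0.7]]';python3 -m jog '[[-0.5,0,0,0,0,0,0.7],[-0.4,0,0,0,0,0,0.7],[-0.2,0,0,0,0,0,0.7],[0,0,0,0,0,0,0.7]]'; python3 -m jog '[[-0.2,0,0,0,0,0,0.7],[0,0,0,0,0,0,0.7]]'; python3 -m jog '[[-0.2,0,0,0,0,0,0.7],[0,0,0,0,0,0,0.7]]'
```

```text
clock: 14.82
ee_pos: [0.4477, 0.0858, 0.0062]
orientation: [-180.0, -0.0, 170.2]
ft_force: [-0.0, -0.3, -1.1]
opening: 0.039
gripper_force: 40.0
clock: 15.32
ee_pos: [0.4592, 0.0839, 0.0061]
orientation: [-180.0, -0.0, 170.1]
ft_force: [0.2, 0.7, -0.9]
opening: 0.0391
gripper_force: 40.0
clock: 15.58
ee_pos: [0.461, 0.0836, 0.0061]
orientation: [-180.0, -0.0, 170.2]
ft_force: [0.5, 0.2, -1.1]
opening: 0.0393
gripper_force: 40.0
clock: 15.82
ee_pos: [0.4618, 0.0832, 0.0059]
orientation: [-179.9, -0.1, 170.2]
ft_force: [-2.4, 0.9, -0.8]
opening: 0.0394
gripper_force: 40.0
```

```bash
python3 -m jog '[[-0.15,0,0,0,0,0,0.7],[0,0,0,0,0,0,0.7]]'; python3 - <<'E'
from h import *
from cell import manip
d=manip.get_image("top");p=d["pixels"][:,:,::-1]; np.savez("top5.npz",**d)
cv2.imwrite("pics/c5.png",cv2.resize(p[115:215,300:370],None,fx=6,fy=6,interpolation=2))
E
```

```text
clock: 16.08
ee_pos: [0.4619, 0.083, 0.0057]
orientation: [-179.9, -0.2, 170.2]
ft_force: [-5.0, 1.3, -0.1]
opening: 0.0393
gripper_force: 40.0
```

View pics/c5.png

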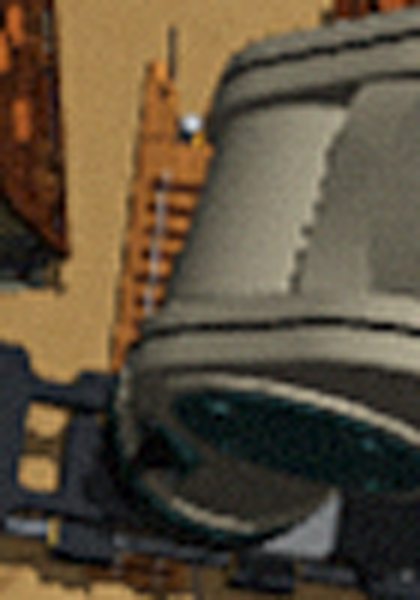

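The fork is home: the pin at (190,127) sits at the bottom of the slot, and contact is felt at -5 N. I'll lower the track, release it, and move to its left side with the fingers closed.

```bash
python3 -m jog '[[0,0,0.12,0,0,0,0.7],[0,0,0,0,0,0,0.7],[0,0,0,0,0,0,0.3],[0,0,0,0,0,0,0],[0,0,0,0,0,0,0],[0,0,0,0,0,0,0],[0,0,-3,0,0,0,0],[0,0,-3,0,0,0,0],[-0.3,2.1,0,0,0,0,0.5],[-0.2,2.1,0,0,0,0,1],[0,0,0,0,0,0,1],[0,0,0,0,0,0,1],[0,0,0,0,0,0,1],[0,0,0,0,0,0,1],[0,0,3,0,0,0,1],[0,0,2.5,0,0,0,1],[0,0,0,0,0,0,1],[0,0,0,0,0,0,1]]' 20
```

```text
clock: 18.38
ee_pos: [0.4766, 0.1237, 0.0105]
orientation: [-180.0, 0.0, 170.2]
ft_force: [-0.4, 0.1, -0.5]
opening: 0.0008
gripper_force: 0.0
```

```bash
python3 -m jog '[[0,0,0.55,0,0,0,1],[0,-0.4,0,0,0,0,1],[0,-0.3,0,0,0,0,1],[0,0,0,0,0,0,1]]'; python3 -m jog '[[0,-0.43,0,0,0,-1.5,1],[0,-0.43,0,0,0,-1.5,1],[0,-0.43,0,0,0,-1.5,1],[0,-0.43,0,0,0,-1.5,1],[0,0,0,0,0,0,1]]'
```

```text
clock: 18.88
ee_pos: [0.4752, 0.1161, 0.0045]
orientation: [-179.9, -0.0, 170.1]
ft_force: [0.5, 0.4, 0.3]
opening: 0.0003
gripper_force: 0.0
clock: 19.5
ee_pos: [0.4726, 0.0993, 0.0044]
orientation: [-180.0, -0.1, 176.2]
ft_force: [-1.3, 0.5, 1.1]
opening: 0.0003
gripper_force: 0.7
```

```bash
python3 -m jog '[[0,-0.43,0,0,0,-1.5,1],[0,-0.43,0,0,0,-1.5,1],[0,-0.43,0,0,0,-1.5,1],[0,0,0,0,0,0,1]]';python3 -c "
from h import *
from cell import manip
P=manip.read_state()['ee_pos'][:2]-[.631,.0567]
import numpy as np
u=np.array([np.cos(np.radians(185.2)),np.sin(np.radians(185.2))]);print(P@u,P@[u[1],-u[0]])"
```

```text
clock: 20.0
ee_pos: [0.4722, 0.0862, 0.0044]
orientation: [-180.0, -0.0, -179.3]
ft_force: [-1.3, 1.0, 2.3]
opening: 0.0006
gripper_force: 1.3
0.15548600276108607 0.04373170789983129
```

```bash
python3 -m jog '[[0,-0.43,0,0,0,-1.5,1],[0,-0.3,0,0,0,-1.5,1],[0,-0.2,0,0,0,-1.2,1],[0,0,0,0,0,0,1]]';python3 -m jog '[[0,-0.15,0,0,0,0,1],[0,0,0,0,0,0,1]]'
```

```text
clock: 20.5
ee_pos: [0.4723, 0.0772, 0.0044]
orientation: [-180.0, -0.1, -175.1]
ft_force: [-2.8, 3.1, 2.8]
opening: 0.0004
gripper_force: 2.0
clock: 20.75
ee_pos: [0.4728, 0.0756, 0.0044]
orientation: [-180.0, -0.0, -175.1]
ft_force: [-3.1, 1.9, 3.0]
opening: 0.0005
gripper_force: 1.7
```

```bash
python3 -m jog '[[0,-0.15,0,0,0,0,1],[0,0,0,0,0,0,1]]';python3 -m jog '[[0,-0.12,0,0,0,0,1],[0,0,0,0,0,0,1]]'; python3 -m jog '[[0,-0.1,0,0,0,0,1],[0,0,0,0,0,0,1]]'
```

```text
clock: 21.0
ee_pos: [0.4731, 0.0741, 0.0044]
orientation: [-179.9, -0.0, -175.1]
ft_force: [-2.0, 1.9, 2.1]
opening: 0.0006
gripper_force: 1.6
clock: 21.25
ee_pos: [0.4731, 0.073, 0.0044]
orientation: [-180.0, -0.0, -175.1]
ft_force: [-3.1, 1.4, 2.1]
opening: 0.0004
gripper_force: 1.5
clock: 21.5
ee_pos: [0.4732, 0.0721, 0.0044]
orientation: [-180.0, -0.0, -175.1]
ft_force: [-2.7, 1.4, 2.3]
opening: 0.0002
gripper_force: 1.5
```

```bash
python3 -m jog '[[0,-0.12,0,0,0,0,1],[0,0,0,0,0,0,1]]';python3 -m jog '[[0,-0.12,0,0,0,0,1],[0,0,0,0,0,0,1]]'; python3 - <<'E'
from h import *
from cell import manip
L=[]
for n in("scene","top"):
    d=manip.get_image(n);p=d["pixels"][:,:,::-1]; np.savez(n+"6.npz",**d)
    L.append(p[120:250,300:370] if n=="top" else p[140:270,290:370])
cv2.imwrite("pics/c6.png",cv2.resize(np.hstack(L[::-1]),None,fx=4.5,fy=4.5,interpolation=2))
E
```

```text
clock: 21.75
ee_pos: [0.4732, 0.0709, 0.0044]
orientation: [-180.0, -0.0, -175.1]
ft_force: [-2.8, 2.2, 2.6]
opening: 0.0003
gripper_force: 1.5
clock: 22.0
ee_pos: [0.4733, 0.0705, 0.0045]
orientation: [180.0, -0.0, -175.1]
ft_force: [-2.5, 3.4, 1.7]
opening: 0.0006
gripper_force: 2.1
```

View pics/c6.png

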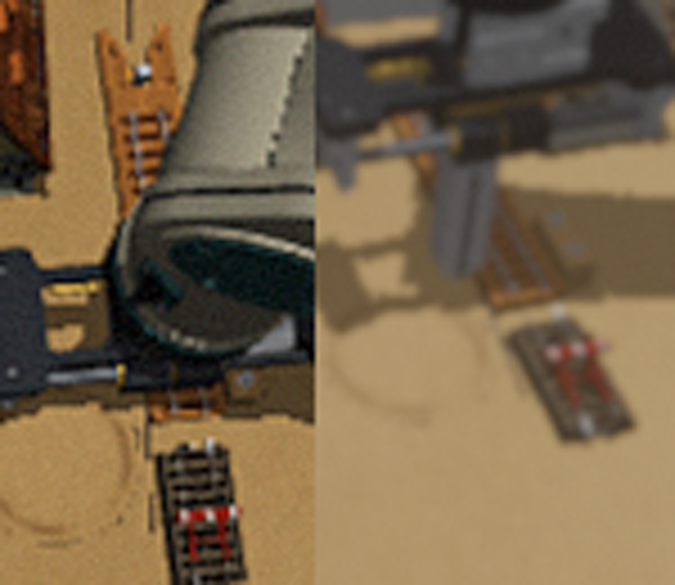

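The track's tail (150–225, 405) lies against the block and in line with the roadbed (158–228, 450), and the pin is still at the bottom of the fork. I'll press a little more to confirm contact.

```bash
python3 -m jog '[[0,-0.15,0,0,0,0,1],[0,0,0,0,0,0,1]]';python3 -m jog '[[0,-0.15,0,0,0,0,1],[0,0,0,0,0,0,1]]'
```

```text
clock: 22.35
ee_pos: [0.4734, 0.0703, 0.0045]
orientation: [179.8, 0.0, -175.1]
ft_force: [-3.5, 6.2, 1.4]
opening: 0.0003
gripper_force: 2.9
clock: 22.6
ee_pos: [0.4735, 0.0701, 0.0047]
orientation: [179.7, 0.0, -175.0]
ft_force: [-4.8, 8.5, 2.1]
opening: 0.0005
gripper_force: 3.6
```

Firm contact with the block. I'll back off, rise clear and check.

```bash
python3 -m jog '[[0,0.4,0,0,0,0,1],[0,1.5,0,0,0,0,1],[0,1,-2,0,0,0,1],[0,0,-6,0,0,0,1],[0,0,-6,0,0,0,1],[0,0,-6,0,0,0,1],[3,5,0,0,0,0,1],[0,6,0,0,0,0,1],[0,6,0,0,0,0,1],[0,6,0,0,0,0,1],[0,6,0,0,0,0,1],[0,0,0,0,0,0,1],[0,0,0,0,0,0,1]]'; python3 - <<'E'
from h import *
from cell import manip
d=manip.get_image("top");p=d["pixels"][:,:,::-1]; np.savez("top7.npz",**d)
a=cv2.resize(p[120:250,300:370],None,fx=4.5,fy=4.5,interpolation=2)
b=cv2.resize(manip.get_image("scene")["pixels"][120:280,90:410,::-1],(430,215)); c=cv2.resize(p[100:300,100:420],(430,269))
q=np.zeros((585,430,3),np.uint8);q[:215]=b;q[216:485]=c
cv2.imwrite("pics/c7.png",np.hstack([a,q]))
E
```

```text
clock: 24.22
ee_pos: [0.4169, 0.3814, 0.2039]
orientation: [-179.8, -0.0, -175.1]
ft_force: [-0.7, -0.1, 0.6]
opening: 0.0004
gripper_force: 0.0
```

View pics/c7.png

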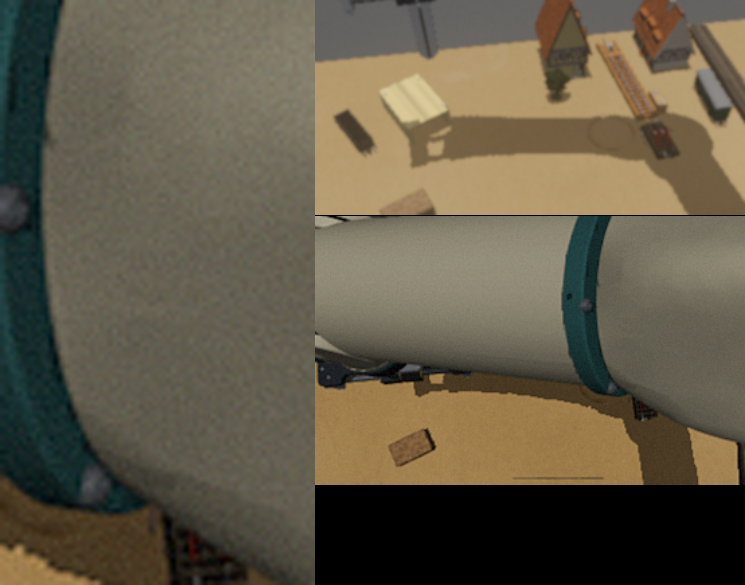

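The scene view shows the track on the pin and in line with the buffer, with the bystanders unmoved. My picture views are used up, so the last check is numeric.

```bash
python3 - <<'E'
from h import *
from cell import manip
d=manip.get_image("scene");p=d["pixels"][:,:,::-1];o=np.load("scene0.npz")["pixels"][:,:,::-1]
hsv=cv2.cvtColor(p,cv2.COLOR_BGR2HSV).astype(int)
df=np.abs(p.astype(int)-o).sum(2)
m=((df>45)).astype(np.uint8);m[:145]=0;m[212:]=0;m[:,:300]=0;m[:,360:]=0
m[hsv[...,1]<90]=0
m=cv2.morphologyEx(m,cv2.MORPH_CLOSE,np.ones((3,3)))
c=max(cv2.findContours(m,0,2)[0],key=cv2.contourArea)
q=np.array([ray(d,*x[0],.01)[:2]*1000 for x in c],np.float32)
r=cv2.minAreaRect(q);print(r);print(cv2.boxPoints(r).round(0).tolist())
# bystander motion outside shadow: count changed px near them
for n,(u,v) in dict(tree=(269,180),van=(386,190),wagon=(119,217),sand=(159,277)).items(): print(n,np.median(df[v-10:v+10,u-10:u+10]))
E
```

```text
((537.269775390625, 41.54131317138672), (138.8550567626953, 220.07386779785156), 80.46453094482422)
[[417.0, -9.0], [634.0, -45.0], [657.0, 92.0], [440.0, 128.0]]
tree 15.0
van 31.0
wagon 23.0
sand 33.0
```

```bash
python3 -m jog '[[0.4,0,-2,0,0,0,1],[0.4,-6,0,0,0,0,1],[0.4,-6,0,0,0,0,1],[0.4,-6,0,0,0,0,1],[0.4,-6,0,0,0,0,1],[0.4,-6,0,0,0,0,1],[0.4,-6,0,0,0,0,1],[0.4,-6,0,0,0,0,1],[0.4,-6,0,0,0,0,1],[0.4,-6,0,0,0,0,1],[0.4,-6,0,0,0,0,1],[0.4,-6,0,0,0,0,1],[0.4,-6,0,0,0,0,1],[0.4,-6,0,0,0,0,1],[0,0,0,0,0,0,1],[0,0,0,0,0,0,1]]'; python3 - <<'E'
from h import *
from cell import manip
d=manip.get_image("top");p=d["pixels"][:,:,::-1];np.savez("top8.npz",**d)
o=np.load("top0.npz")["pixels"][:,:,::-1]
df=np.abs(p.astype(int)-o).sum(2)
for n,(u,v) in dict(tree=(281,178),van=(395,203),wagon=(135,199),sand=(171,272),pinarea=(331,150),track=(340,180),bg=(230,280)).items(): print(n,np.median(df[v-9:v+9,u-9:u+9]),df[v-9:v+9,u-9:u+9].mean().round())
hsv=cv2.cvtColor(p,cv2.COLOR_BGR2HSV)
print(hsv[120:218:8,335:337].reshape(-1,6).tolist())
m=((df>40)&(hsv[...,2]>30)).astype(np.uint8);m[:115]=0;m[222:]=0;m[:,:312]=0;m[:,366:]=0
c=max(cv2.findContours(m,0,2)[0],key=cv2.contourArea)
q=np.array([ray(d,*x[0],.01)[:2]*1000 for x in c],np.float32)
r=cv2.minAreaRect(q);print(r,cv2.boxPoints(r).round(0).tolist())
E
```

```text
clock: 26.38
ee_pos: [0.4269, -0.3992, 0.2257]
orientation: [-180.0, 0.0, -175.2]
ft_force: [0.6, 0.1, -0.8]
opening: 0.0003
gripper_force: 0.0
tree 11.0 13.0
van 9.0 10.0
wagon 12.0 15.0
sand 9.0 11.0
pinarea 104.0 115.0
track 95.0 106.0
bg 8.0 9.0
[[18, 136, 154, 18, 127, 156], [14, 182, 151, 13, 181, 152], [13, 177, 156, 14, 190, 138], [13, 78, 101, 12, 136, 109], [14, 183, 142, 9, 67, 122], [14, 175, 141, 14, 189, 128], [14, 180, 147, 14, 181, 145], [14, 194, 146, 13, 189, 142], [11, 95, 126, 14, 197, 128], [14, 87, 144, 12, 122, 151], [14, 186, 162, 13, 109, 143], [14, 189, 146, 14, 192, 142], [17, 136, 161, 17, 127, 163]]
((548.770263671875, 50.265602111816406), (223.09878540039062, 45.72311019897461), 5.030778408050537) [[436.0, 63.0], [440.0, 18.0], [662.0, 37.0], [658.0, 83.0]]
```

```bash
python3 -c "
from cell import manip
print(manip.close_job())"
```

```text
the job is handed in; nothing more can be done
None
```

I handed the job in at about 26 s. The fork is home on the pin (contact felt when seating; the last image puts it within about 2 mm), the tail was pushed firmly against the stop block, and the track is in line with the siding to within about 0.2°. The tree, van, wagon and sanding block have not moved.

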